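# Lock the clamp bar onto the sloped visor-punching jig

### The arm

A 6-joint arm with a two-finger parallel gripper is mounted at the origin on the work surface. World frame = base frame: x ahead of the robot, y to its left, z up, the work surface at z = 0. Lengths are in mm, angles in rad, forces in N, time in s.
With the tool pointing down it reaches from about 350 to 875 mm from the base axis. Payload 4.2 kg.
Tool frame: the origin (TCP) lies at the very end of the fingers, on their centre line; the grasp point (between the pads) lies 19 mm behind it; z points along the fingers, y is the line along which they close (so a half turn about z gives the same grasp; the last joint's range is limited). The gripper opens to 85 mm and grips with 20 to 120 N. Pads are 22 mm wide; open, the fingers measure 114 mm over their backs; the gripper's body (76 mm by 85 mm) begins 54 mm behind the grasp point. The pads swing forward as they close: fully open they stand 13 mm farther back than shut.
Start: joints at [-1.061, 0.385, 0.008, 0, -1.194, -0.259], TCP at [155.129, -605.421, 231.312] pointing down, gripper open.
Joint ranges: [-3.14, 3.14], [-1.21, 2.06], [-1.07, 1.41], [-3.16, 2.05], [-2.99, -0.16], [-3.1, 3.1]. Speed limits (rad/s): [2.79, 2.79, 3.14, 3.14, 3.14, 3.14].

### API

Orientations are given as a unit quaternion [x, y, z, w].
In Python, from bench import read_state, get_image, get_calibration, job_done gives the robot as it stands.
- The arm moves only by the shell command python3 -m creep 'ROWS'. ROWS is a JSON object of lists of equal length, an entry for each row: "translation": the shift along the world's x, y, z in cm, a list of three; "delta_rot": the turn, a rotation vector about the world's x, y, z in degrees, a list of three; "hand": the finger opening in cm, from 0 to 8.54. A call has 1 to 8 rows; each row is the pose to reach, as a shift and turn from the pose commanded when the call began; what a row does not reach only later rows make up. A row lasts 1/8 s, in which the tool goes at most 62.5 mm and 10.7 degrees, less where a joint would pass 70% of its speed; a pose out of reach is approached as far as the arm can. A call with a gripper value outside its range is refused whole. The fingers move at their own pace and stop on an object; the grip force is fixed at half the most. Time passes only in rows, so rows that repeat a pose let the fingers close. It gives the time, the measured TCP pose, the force, the opening and the grip force at its end, in the units of the state.
- read_state(): the state, without advancing time (a new reading comes with each control period).
- get_image(name): name is "side" or "top" or "wrist"; returns (picture, depth): 400x640x3 uint8, red, green, blue; 400x640 float32, mm along the optical axis (not along the pixel's ray), 0 where there is no reading.
- get_calibration(name): a dict with "intrinsics" (3x3 intrinsics, pixels), "xyz" and "attitude" of the camera in the world. Camera axes: x right, y down, z forward; pixel columns grow to the right and rows downward; lengths in mm; the calibration is good to about 2 mm. A picture is of the moment at which its call begins: read the wrist's pose just before it. get_calibration takes no time and is no camera call; for the wrist camera it gives the pose at the moment of the call.
- job_done(): hands the job in; it is judged then, once.
The state is a dict: "clock": time; "joints": joint angles; "joint_vel": joint speeds; "joint_efforts": joint torques, N m; "position": TCP position; "ee_rot": TCP orientation; "contact_force": force on the tool from outside, world axes, zero at the start; "wrist_torque": the same for the moment, N m; "gripper_width": finger opening in mm; "grasp_force": force on a finger pad.
Only numpy, scipy, OpenCV 4.12 (cv2) and the standard library are available. Lean on these libraries where they do the work, as an engineer would, in place of code of your own. Each camera call takes 0.05 s, during which the arm holds its last target. There are 200 camera calls.

### The job

Set up the sloped punching jig for face-shield visors: lay the long clamp bar (the one with an eyelet) flat on the sloped deck with its eyelet over the deck's hole, pushed fully home against both the bottom ledge and the end stop. Then lock it with the longer pin (tall knob) from the rack: through the eyelet and into the deck's hole, down until the knob sits on the bar. Leave the spare bar, the spare pin and everything else on the table where they are.

Things in the scene. Friction and masses are not known exactly. Their poses are not given: they have to be found in the camera images.
- jig_deck: 30 mm thick plywood deck of the fixed jig, sloping 30 degrees up and away from the robot. Origin on its surface at the centre of the mouth of the locking hole (17 mm across, right through, square to the deck), 75 mm above the table. x points up the slope, y along the deck to the left, z square out of the deck. Surface: x -28 to 72, y -45 to 160 mm; three 5 mm high steel dies at x = 58 mm
- ledge (a point): the bottom ledge: aluminium strip 10 mm high along the deck's low edge. This point is at the foot of its stop face, (-18, 62, 0) mm in the deck's frame; the face runs along the deck's y and looks up the slope (+x). Axes as the deck's.
- end_stop (a point): the end stop: aluminium block 12 mm high at the deck's left end. This point is at the foot of its stop face, (0, 147, 0) mm in the deck's frame; the face runs from x = -18 to 42 mm and looks along the deck's -y. Axes as the deck's.
- clamp_bar: loose black plastic clamp bar, 36 mm wide (x), 170 mm long (y), 16 mm thick (z), 130 g. Origin at the centre of its underside. A grip rib 14 mm thick (x), 44 mm long (y) stands 36 mm up on its middle (top 52 mm above the underside). The eyelet, 19 mm across, goes through near its -y end. Home on the jig its axes agree with the deck's and its origin is at (0, 62, 0) mm in the deck's frame.
- bar_eyelet (a point): centre of the clamp bar's eyelet at the underside of the bar, (0, -62, 0) mm in the bar; home, it coincides with the deck's origin. Axes as the bar's.
- bar_rib (a point): point to grip in the clamp bar's rib, 40 mm above the underside at the middle, 12 mm below the rib's top. Pinch it along the bar's x (14 mm).
- lock_pin: loose steel locking pin, 86 mm long, standing upright in one of the rack's two holes, 30 mm deep in it. Origin at the tip's centre (lower end), z along the pin towards the knob. Shaft 14 mm across and 56 mm long, its last 12 mm tapering to 8 mm at the tip; then a round aluminium knob 26 mm across and 30 mm tall. 110 g.
- pin_shoulder (a point): underside of the locking pin's knob on its axis, 56 mm from the tip; seated it lies on the bar's top, 16 mm above the deck.
- rack: fixed wooden rack block, 60 (x) by 130 (y) by 45 mm high, origin at the centre of its underside; two upright holes 15.5 mm across and 30 mm deep at y = -35 and 35 mm, which hold the locking pin and the spare pin, either way round.
- spare_pin: bystander in the other rack hole: a shorter pin with a flat disc head 36 mm across and 14 mm tall, 48 mm long in all; origin at its tip. Not to be used.
- spare_bar: bystander: shorter black bar 36 by 110 by 16 mm with the same rib but no eyelet; origin at the centre of its underside.
- bottle: bystander: white bottle 56 mm across, 150 mm tall, origin under its centre.
- spool: bystander: white elastic spool 72 mm across, 52 mm tall, standing on its flange, origin under its centre.
- tape: bystander: tape roll 84 mm across, 24 mm high, lying flat, origin under its centre.
- scissors: bystander: scissors lying flat, 165 mm long, blades to +x, origin at the pivot.
- rivet_bin: bystander: small grey open bin 70 by 100 by 35 mm high, origin under its centre.

How it is judged:
By the outcome, as a careful person would: the job done as asked, in the order asked, and still so for the second after the job is handed in, with the robot touching nothing.
It also fails if it takes over 67 s, if anything falls off the work surface, if the arm or the gripper's body presses on something with over 40 N, if the wrist force passes 120 N, or if a joint passes its speed limit or range.

## Working session

There is one attempt and no reset: what is moved stays moved. The work goes in short steps, Python scripts to look and compute and a shell command to move; the robot and the scene stay as the last step left them, time stands still between calls to the robot, and variables do not carry over. Pictures are saved under pics/ and viewed, at most 10 in all, crops included, and the job is handed in when it is done.

```bash
mkdir -p pics; ls
cat > h.py <<'E'
import numpy as np, cv2
from bench import read_state,get_image,get_calibration
from scipy.spatial.transform import Rotation as R
def cal(n):
    c=get_calibration(n); K=np.array(c["intrinsics"]); a=np.array(c["attitude"])
    M=R.from_quat(a).as_matrix() if a.size==4 else a.reshape(3,3)
    return K,np.array(c["xyz"],float),M
def snap(n,f):
    c=cal(n); im,d=get_image(n); cv2.imwrite(f"pics/{f}.png",im[:,:,::-1]); np.savez(f"pics/{f}.npz",im=im,d=d,K=c[0],t=c[1],M=c[2]); return im,d,c
def load(f):
    z=np.load(f"pics/{f}.npz"); return z["im"],z["d"],(z["K"],z["t"],z["M"])
def ray(c,u,v):
    K,t,M=c; r=M@np.linalg.inv(K)@np.array([u,v,1.0]); return t,r
def onz(c,u,v,h):
    t,r=ray(c,u,v); return t+r*(h-t[2])/r[2]
def proj(c,p):
    K,t,M=c; q=K@(M.T@(np.array(p,float)-t)); return q[:2]/q[2]
def cloud(d,c):
    K,t,M=c; v,u=np.mgrid[:d.shape[0],:d.shape[1]]
    r=np.stack([u,v,np.ones_like(u)],-1).astype(float)@np.linalg.inv(K).T
    return (r*d[...,None])@M.T+t
def tri(rays):
    A=np.zeros((3,3));b=np.zeros(3)
    for t,r in rays:
        r=r/np.linalg.norm(r);P=np.eye(3)-np.outer(r,r);A+=P;b+=P@t
    return np.linalg.solve(A,b)
E
python3 - <<'E'
from h import *
print(get_calibration("top")); print(read_state())
for n in("top","side","wrist"):
    im,d,c=snap(n,n+"0"); print(n,c[1],c[2][:,2])
E
```

```text
pics
{'intrinsics': array([[364.05772775,   0.        , 316.57124938],
       [  0.        , 364.05772775, 198.94873528],
       [  0.        ,   0.        ,   1.        ]]), 'xyz': array([452.41186504,  15.7805159 , 886.22795186]), 'attitude': array([-0.69849244,  0.71130428, -0.06544092,  0.04326692])}
{'clock': 0.0, 'joints': array([-1.06135925e+00,  3.85578753e-01,  6.65517456e-03, -4.82076251e-04,
       -1.19403024e+00, -2.58587180e-01]), 'joint_vel': array([ 0.00099442,  0.00033359, -0.00131196, -0.00064656, -0.00020515,
       -0.00100076]), 'joint_efforts': array([ 2.00949602e-03, -3.92289591e+01,  1.88401115e+01,  4.18608025e+00,
       -4.70734405e-03,  2.42428882e-05]), 'position': array([ 155.00669691, -604.87778336,  230.22219658]), 'ee_rot': array([-1.25008052e-01,  9.92155115e-01,  1.08411452e-03, -1.96426540e-04]), 'contact_force': array([-0.06032302,  0.09306228,  0.88152557]), 'wrist_torque': array([0.01597642, 0.0412963 , 0.04194437]), 'grasp_force': 0.0, 'gripper_width': 85.37078334317042}
top [452.41186504  15.7805159  886.22795186] [ 0.15297187 -0.03265358 -0.98769092]
side [ 532.39389174 -592.12750139  802.41029294] [ 0.05862549  0.64331106 -0.76335701]
wrist [  90.28404275 -621.1823025   373.46167231] [ 0.25716601  0.06702413 -0.96404015]
```

View pics/top0.png

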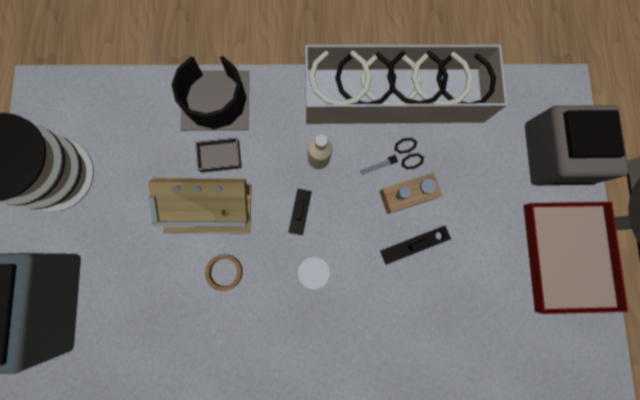

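View pics/side0.png

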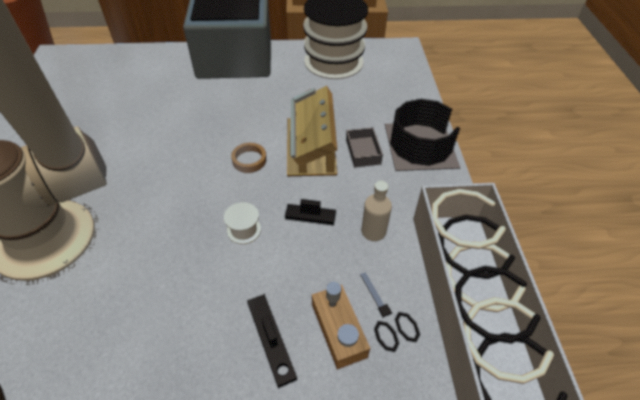

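The top view shows the long bar at (415,245), with its eyelet at (438,236) to the right (-y). The rack is at (411,193), with the tall-knob pin in its left hole (405,193) and the disc pin at (428,187). The deck hole is at (225,212). In the side view the bar is at (271,340) and the tall knob at (333,290). Next I measure coarsely.

Run:
```python
from h import *
im,d,c=load("top0"); i2,d2,c2=load("side0")
P=cloud(d,c);P2=cloud(d2,c2)
for n,(u,v),(a,b) in [("eyelet",(438,236),(283,370)),("pinknob",(404,193),(333,287)),("spare",(428,187),(347,335)),("table",(330,320),(150,320))]:
    print(n,P[v,u].round(),P2[b,a].round(),tri([ray(c,u,v),ray(c2,a,b)]).round())
for m,dd,PP,cc,roi in((im,d,P,c,(360,215,470,275)),(i2,d2,P2,c2,(235,280,305,395))):
    x0,y0,x1,y1=roi; s=m[y0:y1,x0:x1].max(2)
    k=(s<60).astype(np.uint8); cs,_=cv2.findContours(k,cv2.RETR_EXTERNAL,cv2.CHAIN_APPROX_NONE); q=max(cs,key=cv2.contourArea)
    bx=cv2.boxPoints(cv2.minAreaRect(q))+[x0,y0]
    print("bar corners z16",[onz(cc,*p,16)[:2].round() for p in bx])
    z=PP[y0:y1,x0:x1]; print("rib", z[(z[...,2]>35)&(s<60)].mean(0).round() if ((z[...,2]>35)&(s<60)).any() else None, np.percentile(z[...,2][k>0],[5,50,99]).round())
# deck plane from top depth
z=P[195:208,165:243].reshape(-1,3); z=z[np.isfinite(z).all(1)]
m=z.mean(0);n=np.linalg.svd(z-m)[2][2]; n*=np.sign(n[2]); print("deck",m.round(),n, "tilt",np.degrees(np.arccos(n[2])))
t,r=ray(c,225,212);print("hole", t+r*((m-t)@n)/(r@n), P[212,225])
big=cv2.resize(im[165:245,135:265],None,fx=6,fy=6,interpolation=cv2.INTER_CUBIC);cv2.imwrite("pics/deck.png",big[:,:,::-1])
```

```text
eyelet [ 493. -310.   -1.] [ 495. -306.   -0.] [ 494. -308.    4.]
pinknob [ 584. -203.  102.] [ 587. -206.  101.] [ 586. -204.   98.]
spare [ 604. -271.   63.] [ 606. -276.   62.] [ 606. -274.   55.]
table [302. -39.  -0.] [ 251. -199.    0.] [ 214.  -69. -242.]
bar corners z16 [array([ 461., -162.]), array([ 517., -322.]), array([ 486., -332.]), array([ 430., -173.])]
rib [ 474. -241.   69.] [13. 16. 53.]
bar corners z16 [array([ 431., -179.]), array([ 464., -167.]), array([ 518., -330.]), array([ 488., -338.])]
rib [ 476. -259.   59.] [14. 16. 54.]
deck [575. 237.  90.] [ 0.99190051 -0.01646166  0.12594599] tilt 82.76461144321821
hole [ 178.18307194 -474.27662127 3122.73781061] [554.43016371 198.09104142  54.20397595]
```

View pics/deck.png

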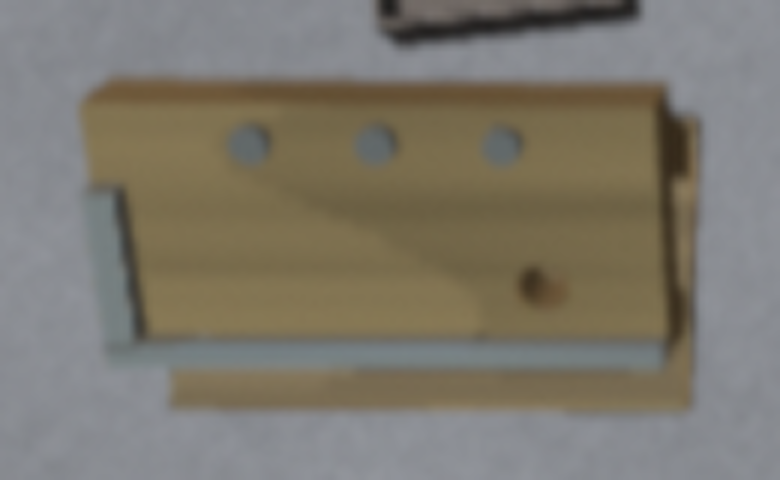

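The crop shows the deck hole at crop (543,287), which is top px (225.5,212.8). The ledge is along the bottom and the end stop at the left. The bar lies near (474,-250) with about 19° yaw. I'll move above it for a wrist look.

```bash
python3 -m creep '{"translation":[[4,4.5,0],[8,9,0],[12,13.5,0],[16,18,0],[20,22.5,0],[24,27,0],[28,31,0],[32,35.5,0]],"delta_rot":[[0,0,10.5],[0,0,21],[0,0,31.5],[0,0,42],[0,0,52.5],[0,0,63],[0,0,73.5],[0,0,84]],"hand":[8.5,8.5,8.5,8.5,8.5,8.5,8.5,8.5]}'
python3 -m creep '{"translation":[[0,0,0],[0,0,0],[0,0,0]],"delta_rot":[[0,0,10.5],[0,0,10.5],[0,0,10.5]],"hand":[8.5,8.5,8.5]}'
python3 - <<'E'
from h import *
s=read_state();print(s["clock"],s["position"],s["joints"])
im,d,c=snap("wrist","w1"); 
P=cloud(d,c);print(P[200,320],c[1])
# robust deck plane from top/side depths
for n in("top0","side0"):
    i,d,c=load(n);P=cloud(d,c)
    q=i.astype(int); m=(q[...,0]-q[...,2]>35)&(P[...,2]>45)&(P[...,2]<130)&(P[...,1]>90)&(P[...,1]<400)&(P[...,0]>450)&(P[...,0]<700)
    z=P[m]; 
    best=None;rng=np.random.default_rng(0)
    for _ in range(500):
        a=z[rng.choice(len(z),3,False)];nn=np.cross(a[1]-a[0],a[2]-a[0]);nn/=np.linalg.norm(nn)+1e-9
        k=abs((z-a[0])@nn)<2.5
        if best is None or k.sum()>best.sum():best=k
    w=z[best];mm=w.mean(0);nn=np.linalg.svd(w-mm)[2][2];nn*=np.sign(nn[2])
    print(n,len(z),best.sum(),mm.round(1),nn.round(3),"tilt",np.degrees(np.arccos(nn[2])),"yaw",np.degrees(np.arctan2(-nn[1],-nn[0])))
    if n=="top0":
        t,r=ray(c,225.5,212.8);print("hole",t+r*((mm-t)@nn)/(r@nn))
E
```

```text
clock: 1.15
position: [476.1, -248.9, 231.3]
ee_rot: [0.759, -0.651, 0.0, 0.0]
contact_force: [0.6, -1.3, -0.3]
gripper_width: 84.7
grasp_force: 0.0
clock: 1.52
position: [474.7, -250.7, 231.2]
ee_rot: [0.812, -0.583, -0.0, 0.0]
contact_force: [-0.2, -0.9, 0.3]
gripper_width: 85.1
grasp_force: 0.0
1.525 [ 474.66644052 -250.74840265  231.18019329] [-1.83772799e-01  2.35226180e-01 -2.08430762e-01 -5.39032891e-05
 -1.12755189e+00  5.09736604e-01]
[ 470.88899571 -233.56574955   53.30148874] [ 496.65019519 -313.79685507  374.27324647]
top0 3574 3114 [575.3 246.4  88.6] [-0.5    0.011  0.866] tilt 30.015301742781222 yaw -1.265355926732445
hole [550.0972629  192.44920779  74.76123589]
side0 2535 1801 [574.9 237.1  88.3] [-0.499  0.01   0.867] tilt 29.943871727488855 yaw -1.0976273615030485
```

View pics/w1.png

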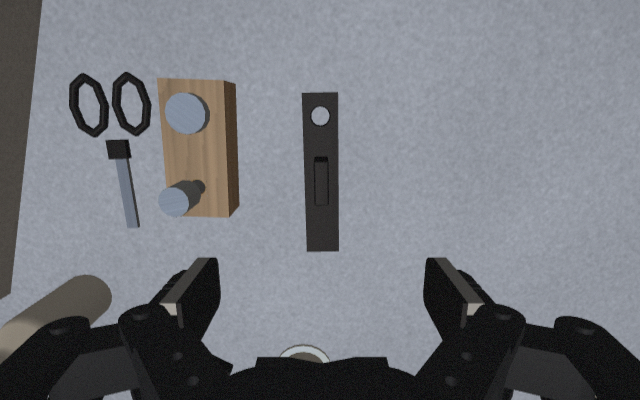

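The wrist view shows the bar upright in the picture: eyelet (320,116), rib (321,181), bar ends at rows 92 and 251. The knob top is at (174,202) and the disc at (187,113). The deck hole comes out at (550,192,75) with a tilt of 30° and a yaw of -1.2°, which agrees with the text.

Run:
```python
from h import *
im,d,c=load("w1");P=cloud(d,c)
def rect(z):
    r=cv2.minAreaRect(z[:,:2].astype(np.float32));return np.round(r[0],1),np.round(r[1],1),round(r[2],1)
roi=np.zeros(d.shape,bool);roi[80:265,290:350]=1
dark=im.max(2)<75
top=P[roi&dark&(P[...,2]>12)&(P[...,2]<20)]
print("bar",rect(top),np.median(top[:,2]))
rib=P[roi&dark&(P[...,2]>47)&(P[...,2]<58)];print("rib",rect(rib),np.median(rib[:,2]))
# ray-based: bar mask contour on z=16
k=(roi&dark).astype(np.uint8);cs,_=cv2.findContours(k,cv2.RETR_EXTERNAL,cv2.CHAIN_APPROX_NONE);q=max(cs,key=cv2.contourArea)[:,0]
print("contour16",rect(np.array([onz(c,u,v,16) for u,v in q])))
# eyelet contour
cs,_=cv2.findContours(((im.max(2)>=75)[100:132,305:335]).astype(np.uint8),cv2.RETR_EXTERNAL,cv2.CHAIN_APPROX_NONE)
q=max(cs,key=cv2.contourArea)[:,0]+[305,100];e=cv2.minAreaRect(q)[0];print("eyelet px",e,onz(c,*e,16).round(1), onz(c,*e,8).round(1))
t0=load("top0")[2];s0=load("side0")[2]
# knob: points at z 95..110
m=np.zeros(d.shape,bool);m[170:230,140:215]=1
kn=P[m&(P[...,2]>95)&(P[...,2]<108)];print("knob",rect(kn),np.median(kn[:,2]),len(kn))
r=[ray(c,174,202),ray(t0,404,193),ray(s0,333,287)];print("tri knob",tri(r).round(1),"rib tri",tri([ray(c,321,181),ray(t0,415.5,244)]).round(1))
s=read_state();print(R.from_quat(s["ee_rot"]).as_matrix().round(3))
```

```text
bar (array([ 475.3, -249. ]), array([ 35.4, 168.3]), 19.8) 16.581551654433014
rib (array([ 475.1, -249. ]), array([13.6, 43.6]), 18.9) 52.43649543908032
contour16 (array([ 475.3, -249. ]), array([ 35.4, 168.3]), 19.8)
eyelet px (319.7500305175781, 115.75001525878906) [ 496.1 -307.4   16. ] [ 496.1 -307.2    8. ]
knob (array([ 588.5, -205.7]), array([26. , 24.9]), 18.1) 101.34475703493041 824
tri knob [ 586.9 -204.5   98.6] rib tri [ 474.1 -245.6   22.8]
[[ 0.32  -0.947 -0.   ]
 [-0.947 -0.32   0.   ]
 [-0.     0.    -1.   ]]
```

```bash
python3 -m creep '{"translation":[[0.05,0.15,-6],[0.05,0.15,-12],[0.05,0.15,-16.5],[0.05,0.15,-20.8],[0.05,0.15,-20.8],[0.05,0.15,-20.8]],"delta_rot":[[0,0,1],[0,0,1],[0,0,1],[0,0,1],[0,0,1],[0,0,1]],"hand":[5,5,5,5,5,5]}'
python3 -m creep '{"translation":[[0,0,0],[0,0,0],[0,0,0],[0,0,0],[0,0,0],[0,0,0]],"delta_rot":[[0,0,0],[0,0,0],[0,0,0],[0,0,0],[0,0,0],[0,0,0]],"hand":[0.5,0.5,0.5,0.5,0.5,0.5]}'
```

```text
clock: 2.33
position: [476.7, -249.7, 24.8]
ee_rot: [0.818, -0.575, 0.001, -0.0]
contact_force: [-0.2, 0.1, 0.5]
gripper_width: 50.1
grasp_force: 0.0
clock: 3.08
position: [476.5, -249.2, 24.9]
ee_rot: [0.819, -0.574, 0.001, -0.0]
contact_force: [-1.5, 0.4, 7.6]
gripper_width: 13.3
grasp_force: 59.7
```

```bash
python3 -m creep '{"translation":[[0,0,3],[0,0,8],[0,0,14],[0,0,20],[0.5,5.5,20],[1,11.5,20],[1.5,17.5,20],[2,23.5,20]],"delta_rot":[[0,0,0],[0,0,0],[0,0,0],[0,0,0],[0,0,-5],[0,0,-10],[0,0,-16],[0,0,-21.1]],"hand":[0.5,0.5,0.5,0.5,0.5,0.5,0.5,0.5]}'
python3 -m creep '{"translation":[[0.3,5.5,0],[0.5,11,-1],[0.8,16,-2.5],[1,21,-4.5],[1.2,26,-6.5],[1.2,26,-6.5],[1.2,26,-6.5],[1.2,26,-6.5]],"delta_rot":[[-0.1,-6,0],[-0.2,-12,0],[-0.4,-18,0],[-0.5,-24,0],[-0.6,-30,0],[-0.6,-30,0],[-0.6,-30,0],[-0.6,-30,0]],"hand":[0.5,0.5,0.5,0.5,0.5,0.5,0.5,0.5]}'
python3 - <<'E'
from h import *
s=read_state();print(s["clock"],s["position"],s["joints"].round(2),R.from_quat(s["ee_rot"]).as_matrix().round(3))
im,d,c=snap("wrist","w2"); snap("side","s2")
E
```

```text
clock: 4.08
position: [495.0, -12.0, 223.4]
ee_rot: [-0.698, 0.716, 0.0, 0.0]
contact_force: [1.5, -0.7, -1.1]
gripper_width: 12.9
grasp_force: 58.8
clock: 5.08
position: [505.9, 245.5, 156.1]
ee_rot: [-0.677, 0.689, -0.185, 0.179]
contact_force: [0.1, -0.7, -1.4]
gripper_width: 12.9
grasp_force: 59.0
5.075 [505.89047274 245.5445471  156.14549498] [ 0.68  0.18 -0.91  1.38 -0.33 -1.99] [[-0.019 -0.867  0.497]
 [-1.     0.015 -0.012]
 [ 0.003 -0.497 -0.868]]
```

View pics/w2.png

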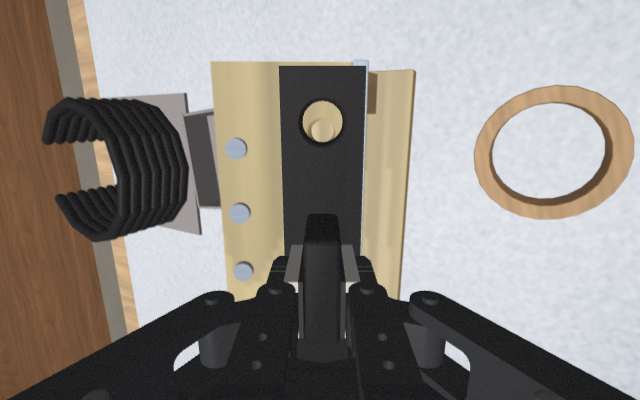

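The wrist view shows the bar held level over the deck, eyelet at (322,122), with the deck and a bright round spot inside it at (322,131). I'll zoom in on that to refine the hole position.

Run:
```python
from h import *
im,d,c=load("w2");P=cloud(d,c)
cv2.imwrite("pics/c2.png",cv2.resize(im[50:180,200:430],None,fx=3.4,fy=3.4,interpolation=cv2.INTER_CUBIC)[:,:,::-1])
dp=np.array([550.1,192.4,74.8]);n=np.array([-.5,.0105,.866])
xd=np.array([.866,-.018,.5]);yd=np.cross(n,xd)
h=(P-dp)@n
print("deck surface offset from plane",np.median(h[100:200,250:270]),np.median(h[80:130,258:274]))
for nm,sl in(("bar top",(slice(75,95),slice(290,355))),("spot",(slice(127,135),slice(317,328)))):
    print(nm,np.median(h[sl]),np.median(P[sl].reshape(-1,3),0))
t,r=ray(c,322,131);q=t+r*((dp-t)@n)/(r@n);print("spot on deck",(q-dp)@np.c_[xd,yd,n])
t,r=ray(c,322,122);m=np.median(h[75:95,290:355]);q=t+r*((dp+m*n-t)@n)/(r@n);print("eyelet top",(q-dp)@np.c_[xd,yd,n])
```

```text
deck surface offset from plane 0.3256317886925354 0.34594055463604106
bar top 84.54328295539361 [509.00158362 168.84399949 148.94080034]
spot -75.07774056780129 [588.82451945 194.95691411  10.41696008]
spot on deck [ 1.55093732e+00 -5.42896108e-01 -3.71107411e-14]
eyelet top [ 1.96040689 -9.21564824 84.54888395]
```

View pics/c2.png

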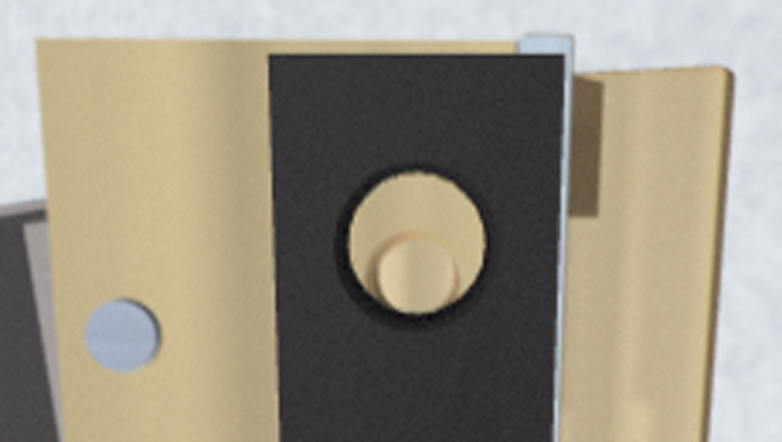

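The zoomed crop shows the hole mouth at crop (415,277), which is wrist px (322,131.5). That puts it about 1.5 mm up-slope of the earlier estimate. The bar is 68 mm above the deck and parallel to it. I'll lower it 5 mm up-slope of home.

```bash
python3 -m creep '{"translation":[[0.4,0.1,0.2],[1.4,0.1,-1.3],[2.5,0.2,-3.2],[3.6,0.2,-5.2],[3.6,0.2,-5.2],[3.6,0.2,-5.2]],"delta_rot":[[0,0,0],[0,0,0],[0,0,0],[0,0,0],[0,0,0],[0,0,0]],"hand":[0.5,0.5,0.5,0.5,0.5,0.5]}'
python3 - <<'E'
from h import *
s=read_state();print(s["position"],s["contact_force"])
im,d,c=snap("wrist","w3");P=cloud(d,c)
dp=np.array([550.1,192.4,74.8]);n=np.array([-.5,.0105,.866]);xd=np.array([.866,-.018,.5]);yd=np.cross(n,xd);Q=(P-dp)@np.c_[xd,yd,n]
dark=(im.max(2)<75)
m=dark&(Q[...,2]>10)&(Q[...,2]<35)&(abs(Q[...,0])<40)&(Q[...,1]<25)&(Q[...,1]>-50)
z=Q[m];print("bar top h",np.median(z[:,2]),"x range",np.percentile(z[:,0],[1,99]),"y min",np.percentile(z[:,1],1),len(z))
E
```

```text
clock: 5.92
position: [544.3, 247.9, 107.3]
ee_rot: [-0.675, 0.691, -0.185, 0.182]
contact_force: [-0.3, -0.3, -1.1]
gripper_width: 12.9
grasp_force: 58.9
[544.29100594 247.94600076 107.30068445] [-0.33149399 -0.31297669 -1.11180634]
bar top h 22.902784553720473 x range [-7.09736233 27.92417414] y min -28.147557367650016 9105
```

```bash
python3 -m creep '{"translation":[[0.15,0,-0.26],[0.3,0,-0.52],[0.3,0,-0.52]],"delta_rot":[[0,0,0],[0,0,0],[0,0,0]],"hand":[0.5,0.5,0.5]}'
python3 -m creep '{"translation":[[0.05,0,-0.09],[0.05,0,-0.09]],"delta_rot":[[0,0,0],[0,0,0]],"hand":[0.5,0.5]}'
```

```text
clock: 6.35
position: [546.7, 248.3, 101.2]
ee_rot: [-0.676, 0.69, -0.185, 0.181]
contact_force: [-0.3, 0.8, -1.7]
gripper_width: 12.8
grasp_force: 59.1
clock: 6.6
position: [546.8, 248.3, 101.0]
ee_rot: [-0.676, 0.69, -0.185, 0.182]
contact_force: [-5.6, 0.1, 4.5]
gripper_width: 13.0
grasp_force: 60.1
```

Contact with the deck is light, about 7 N along its normal. Now I slide down to the ledge.

```bash
python3 -m creep '{"translation":[[-0.26,0,-0.15],[-0.52,0,-0.3],[-0.7,0,-0.4],[-0.7,0,-0.4]],"delta_rot":[[0,0,0],[0,0,0],[0,0,0],[0,0,0]],"hand":[0.5,0.5,0.5,0.5]}'
python3 -m creep '{"translation":[[-0.1,0,-0.06],[-0.18,0,-0.1],[-0.18,0,-0.1]],"delta_rot":[[0,0,0],[0,0,0],[0,0,0]],"hand":[0.5,0.5,0.5]}'
```

```text
clock: 7.1
position: [540.2, 248.5, 97.2]
ee_rot: [-0.676, 0.691, -0.185, 0.18]
contact_force: [-1.9, -0.4, 3.6]
gripper_width: 13.0
grasp_force: 59.7
clock: 7.48
position: [539.2, 248.6, 96.7]
ee_rot: [-0.675, 0.691, -0.185, 0.18]
contact_force: [4.2, 0.3, -1.4]
gripper_width: 12.9
grasp_force: 58.9
```

```bash
python3 -m creep '{"translation":[[-0.04,0,-0.2],[-0.1,0,-0.25],[-0.1,0,-0.25]],"delta_rot":[[0,0,0],[0,0,0],[0,0,0]],"hand":[0.5,0.5,0.5]}'
python3 -m creep '{"translation":[[0,0.2,0],[0,0.4,0],[0,0.5,0],[0,0.5,0]],"delta_rot":[[0,0,0],[0,0,0],[0,0,0],[0,0,0]],"hand":[0.5,0.5,0.5,0.5]}'
```

```text
clock: 7.85
position: [539.2, 248.7, 96.6]
ee_rot: [-0.675, 0.691, -0.187, 0.18]
contact_force: [3.9, -4.0, 5.2]
gripper_width: 12.7
grasp_force: 59.7
clock: 8.35
position: [539.3, 252.5, 96.7]
ee_rot: [-0.674, 0.692, -0.187, 0.18]
contact_force: [3.1, -7.9, 7.7]
gripper_width: 13.1
grasp_force: 60.2
```

```bash
python3 -m creep '{"translation":[[0,0.15,0],[0,0.3,0],[0,0.3,0]],"delta_rot":[[0,0,0],[0,0,0],[0,0,0]],"hand":[0.5,0.5,0.5]}'
python3 - <<'E'
from h import *
im,d,c=snap("wrist","w4");P=cloud(d,c)
dp=np.array([550.1,192.4,74.8]);n=np.array([-.5,.0105,.866]);xd=np.array([.866,-.018,.5]);yd=np.cross(n,xd);Q=(P-dp)@np.c_[xd,yd,n]
dark=(im.max(2)<75)
m=dark&(Q[...,2]>10)&(Q[...,2]<35)&(abs(Q[...,0])<40)&(Q[...,1]<25)&(Q[...,1]>-50)
z=Q[m];print("bar top h",np.median(z[:,2]),"x range",np.percentile(z[:,0],[1,99]),"y min",np.percentile(z[:,1],1),len(z))
g=z[z[:,2]>13];A=np.c_[g[:,:2],np.ones(len(g))];print(np.degrees(np.linalg.lstsq(A,g[:,2],rcond=None)[0][:2]))
cv2.imwrite("pics/c4.png",cv2.resize(im[0:260,180:460],None,fx=2.2,fy=2.2,interpolation=cv2.INTER_CUBIC)[:,:,::-1])
E
```

```text
clock: 8.72
position: [539.3, 255.1, 96.7]
ee_rot: [-0.674, 0.692, -0.188, 0.18]
contact_force: [2.0, -9.3, 7.9]
gripper_width: 13.1
grasp_force: 60.2
bar top h 16.513651316168556 x range [-16.62414743  18.43450791] y min -21.123759462676936 7760
[ 0.08414499 -0.15716288]
```

View pics/c4.png

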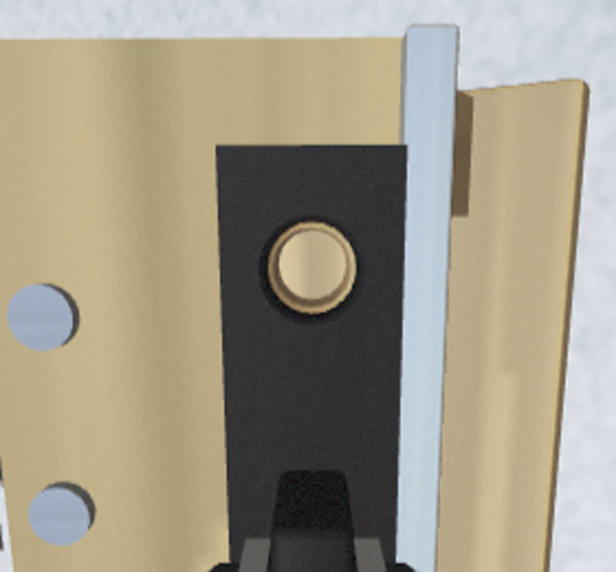

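The crop shows the bar flat, its edge against the ledge (aluminium strip at x≈430), and the eyelet around the deck hole at (312,268). I keep pushing +y until the force rises.

```bash
python3 -m creep '{"translation":[[0,0.1,0],[0,0.2,0],[0,0.2,0]],"delta_rot":[[0,0,0],[0,0,0],[0,0,0]],"hand":[0.5,0.5,0.5]}'
python3 -m creep '{"translation":[[0,0.1,0],[0,0.2,0],[0,0.2,0]],"delta_rot":[[0,0,0],[0,0,0],[0,0,0]],"hand":[0.5,0.5,0.5]}'
```

```text
clock: 9.15
position: [539.3, 255.1, 96.7]
ee_rot: [-0.673, 0.693, -0.189, 0.179]
contact_force: [-0.3, -14.4, 10.6]
gripper_width: 12.6
grasp_force: 60.8
clock: 9.52
position: [539.3, 255.1, 96.7]
ee_rot: [-0.672, 0.694, -0.19, 0.178]
contact_force: [-2.7, -20.0, 13.1]
gripper_width: 13.0
grasp_force: 61.4
```

At both stops (y stalled, 20 N). I'll relax the y push, push -x a little more, open, and back out along the deck normal.

```bash
python3 -m creep '{"translation":[[-0.2,-0.2,-0.1],[-0.3,-0.2,-0.15],[-0.3,-0.2,-0.15]],"delta_rot":[[0,0,0],[0,0,0],[0,0,0]],"hand":[0.5,0.5,0.5]}'
python3 -m creep '{"translation":[[0.1,-0.1,0.05],[0.2,-0.1,0.1],[0.2,-0.1,0.1],[0.2,-0.1,0.1],[0.2,-0.1,0.1]],"delta_rot":[[0,0,0],[0,0,0],[0,0,0],[0,0,0],[0,0,0]],"hand":[0.5,0.5,4,4,4]}'
python3 -m creep '{"translation":[[-1,0,1.7],[-3,0,5.2],[-6,0,9],[-6,0,9]],"delta_rot":[[0,0,0],[0,0,0],[0,0,0],[0,0,0]],"hand":[5,5,5,5]}'
python3 - <<'E'
from h import *
im,d,c=snap("wrist","w5");P=cloud(d,c)
dp=np.array([550.1,192.4,74.8]);n=np.array([-.5,.0105,.866]);xd=np.array([.866,-.018,.5]);yd=np.cross(n,xd);Q=(P-dp)@np.c_[xd,yd,n]
dark=(im.max(2)<75)
m=dark&(Q[...,2]>12)&(Q[...,2]<20)&(abs(Q[...,0])<40)&(Q[...,1]<160)&(Q[...,1]>-50)
z=Q[m];r=cv2.minAreaRect(z[:,:2].astype(np.float32));print("bar",np.median(z[:,2]),r)
print(read_state()["joints"].round(2))
E
```

```text
clock: 9.9
position: [539.0, 255.1, 96.7]
ee_rot: [-0.672, 0.693, -0.191, 0.181]
contact_force: [6.6, -13.3, 8.9]
gripper_width: 12.7
grasp_force: 60.1
clock: 10.52
position: [535.4, 258.7, 93.6]
ee_rot: [-0.676, 0.691, -0.184, 0.178]
contact_force: [-1.1, 0.2, 1.1]
gripper_width: 40.2
grasp_force: 0.0
clock: 11.02
position: [475.4, 259.3, 185.3]
ee_rot: [-0.676, 0.69, -0.184, 0.18]
contact_force: [0.9, 0.5, 0.2]
gripper_width: 49.8
grasp_force: 0.0
bar 16.311751738999426 ((0.018659591674804688, 63.12640380859375), (169.57565307617188, 34.45028305053711), 89.75898742675781)
[ 0.86  0.11 -0.88  1.07 -0.45 -1.84]
```

View pics/w5.png

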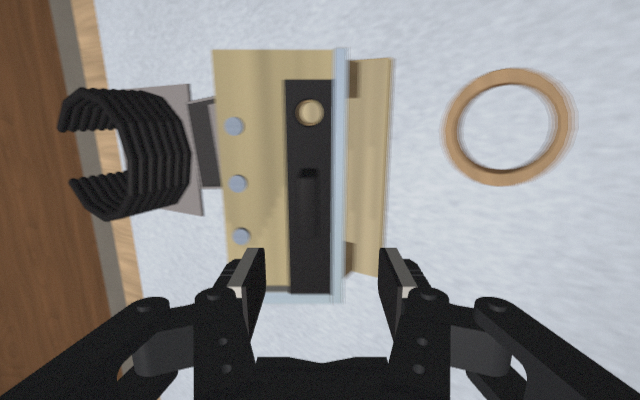

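The wrist view (slightly blurred) shows the bar home: low edge along the ledge (x≈335), left end on the end stop (row 293), eyelet at (310,112). It measures straight, at (0,63). Now a sharp eyelet measurement, then off to the pin.

```bash
cat > ey.py <<'E'
from h import *
import sys
dp=np.array([550.1,192.4,74.8]);n=np.array([-.5,.0105,.866]);xd=np.array([.866,-.018,.5]);yd=np.cross(n,xd);B=np.c_[xd,yd,n]
def on(c,u,v,h):
    t,r=ray(c,u,v);q=t+r*((dp+h*n-t)@n)/(r@n);return (q-dp)@B
def eyelet(im,d,c):
    u,v=proj(c,dp+16*n).astype(int); a=26
    g=im[v-a:v+a,u-a:u+a].max(2); k=(g>=75).astype(np.uint8)
    cs,_=cv2.findContours(k,cv2.RETR_EXTERNAL,cv2.CHAIN_APPROX_NONE)
    cs=[q for q in cs if 80<cv2.contourArea(q)<1500 and q.min()>0 and q.max()<2*a-1]
    q=max(cs,key=cv2.contourArea)[:,0]+[u-a,v-a]; e=cv2.fitEllipse(q); return e,on(c,*e[0],16).round(1),on(c,*e[0],8).round(1)
E
python3 - <<'E'
from ey import *
print(eyelet(*snap("wrist","w6")))
E
python3 -m creep '{"translation":[[1.4,-4,3],[2.8,-9,5],[4.2,-15,5],[5.6,-21,5],[7,-27,5],[8.4,-33,5],[9.9,-39,5],[11.3,-44,5]],"delta_rot":[[0.1,6,0],[0.2,12,0],[0.4,18,0],[0.5,24,0],[0.6,30,0],[0.6,30,0],[0.6,30,0],[0.6,30,0]],"hand":[8,8,8,8,8,8,8,8]}'
python3 -m creep '{"translation":[[0,-1.5,0],[0,-2.5,0],[0,-2.5,0],[0,-2.5,0]],"delta_rot":[[0,0,8],[0,0,16],[0,0,16],[0,0,16]],"hand":[8,8,8,8]}'
python3 - <<'E'
from h import *
s=read_state();print(s["position"],R.from_quat(s["ee_rot"]).as_matrix().round(3))
im,d,c=snap("wrist","w7");P=cloud(d,c)
m=(P[...,2]>96)&(P[...,2]<106)&(np.hypot(P[...,0]-588,P[...,1]+205)<35)
z=P[m];print("knob",cv2.minEnclosingCircle(z[:,:2].astype(np.float32)),np.median(z[:,2]),len(z),proj(c,[588,-205.6,101]))
# silver mask ray method
u,v=np.where(m)[1],np.where(m)[0];print("px",u.mean(),v.mean(),onz(c,u.mean(),v.mean(),101))
E
```

```text
(((305.9892883300781, 112.514892578125), (23.831218719482422, 25.34198570251465), 1.7598605155944824), array([ 0.5,  1.1, 16. ]), array([0.8, 1.2, 8. ]))
clock: 12.12
position: [576.6, -131.3, 233.0]
ee_rot: [-0.699, 0.716, -0.001, -0.004]
contact_force: [1.2, 0.5, 0.4]
gripper_width: 79.8
grasp_force: 0.0
clock: 12.62
position: [576.0, -152.7, 233.6]
ee_rot: [0.791, -0.611, 0.0, 0.003]
contact_force: [1.2, -0.4, 0.1]
gripper_width: 79.7
grasp_force: 0.0
[ 575.9787368  -152.71308482  233.57636983] [[ 0.252 -0.968 -0.003]
 [-0.968 -0.252 -0.005]
 [ 0.004  0.004 -1.   ]]
knob ((588.5690307617188, -205.2754364013672), 12.861136436462402) 101.59112673114507 844 [323.56601939 126.69228914]
px 322.7452606635071 126.79383886255924 [ 588.60221262 -205.36317735  101.        ]
```

```bash
python3 -m creep '{"translation":[[1.25,-5.25,0],[1.25,-5.25,-5],[1.25,-5.25,-10],[1.25,-5.25,-10],[1.25,-5.25,-10]],"delta_rot":[[0,0,0],[0.2,0,0],[0.3,0.2,0],[0.3,0.2,0],[0.3,0.2,0]],"hand":[6,6,6,6,6]}'
```

```text
clock: 13.3
position: [590.1, -204.8, 136.4]
ee_rot: [0.792, -0.61, -0.001, 0.001]
contact_force: [-0.3, 0.6, 1.8]
gripper_width: 60.1
grasp_force: 0.0
```

```bash
python3 -m creep '{"translation":[[-0.15,-0.05,-3],[-0.15,-0.05,-6],[-0.15,-0.05,-6],[-0.15,-0.05,-6]],"delta_rot":[[0,0,0],[0,0,0],[0,0,0],[0,0,0]],"hand":[6,6,6,6]}'
python3 -m creep '{"translation":[[0,0,0],[0,0,0],[0,0,0],[0,0,0],[0,0,0]],"delta_rot":[[0,0,0],[0,0,0],[0,0,0],[0,0,0],[0,0,0]],"hand":[1.5,1.5,1.5,1.5,1.5]}'
```

```text
clock: 13.8
position: [589.1, -205.5, 77.1]
ee_rot: [0.792, -0.61, -0.0, 0.0]
contact_force: [-0.4, 0.7, 0.9]
gripper_width: 59.6
grasp_force: 0.0
clock: 14.42
position: [588.0, -205.5, 75.8]
ee_rot: [0.792, -0.61, -0.001, 0.001]
contact_force: [-0.9, 0.8, 5.6]
gripper_width: 23.3
grasp_force: 58.7
```

Knob gripped. Lift and carry, yawing first and then tilting.

```bash
python3 -m creep '{"translation":[[0,0,2],[0,0,4],[0,0,8],[0,0,13],[-1,5,16],[-2,10.5,16],[-3,16.5,16],[-4,22,16]],"delta_rot":[[0,0,0],[0,0,0],[0,0,0],[0,0,0],[0,0,-4],[0,0,-8],[0,0,-12],[0,0,-16]],"hand":[1.5,1.5,1.5,1.5,1.5,1.5,1.5,1.5]}'
python3 -m creep '{"translation":[[-0.8,3.5,0],[-1.6,7,-1],[-2.4,10.5,-2.5],[-3.4,14,-4],[-4.4,17.5,-5.5],[-4.4,17.8,-6.5],[-4.4,17.8,-6.5],[-4.4,17.8,-6.5]],"delta_rot":[[-0.1,-6,0],[-0.2,-12,0],[-0.4,-18,0],[-0.5,-24,0],[-0.6,-30,0],[-0.6,-30,0],[-0.6,-30,0],[-0.6,-30,0]],"hand":[1.5,1.5,1.5,1.5,1.5,1.5,1.5,1.5]}'
python3 - <<'E'
from ey import *
s=read_state();M=R.from_quat(s["ee_rot"]).as_matrix();print(s["joints"].round(2),M.round(3), "tcp deck",((s["position"]-dp)@B).round(1))
im,d,c=snap("wrist","w8");snap("side","s8")
a=[proj(c,s["position"]+M@[0,0,k]) for k in(0,60)];print(a)
cv2.imwrite("pics/c8.png",cv2.resize(im[40:340,200:440],None,fx=2,fy=2)[:,:,::-1])
E
```

```text
clock: 15.42
position: [546.0, 16.5, 233.7]
ee_rot: [-0.699, 0.716, 0.003, -0.001]
contact_force: [0.7, 0.9, -0.9]
gripper_width: 23.4
grasp_force: 59.8
clock: 16.42
position: [500.7, 191.3, 166.5]
ee_rot: [-0.678, 0.69, -0.182, 0.178]
contact_force: [1.2, -2.7, 0.1]
gripper_width: 23.3
grasp_force: 59.9
[ 0.58  0.11 -0.96  1.36 -0.29 -1.89] [[-0.018 -0.871  0.492]
 [-1.     0.015 -0.01 ]
 [ 0.001 -0.492 -0.871]] tcp deck [  3.   -2.1 104.1]
[array([322.77520091, 262.38180156]), array([322.42760117, 220.90062796])]
```

View pics/c8.png

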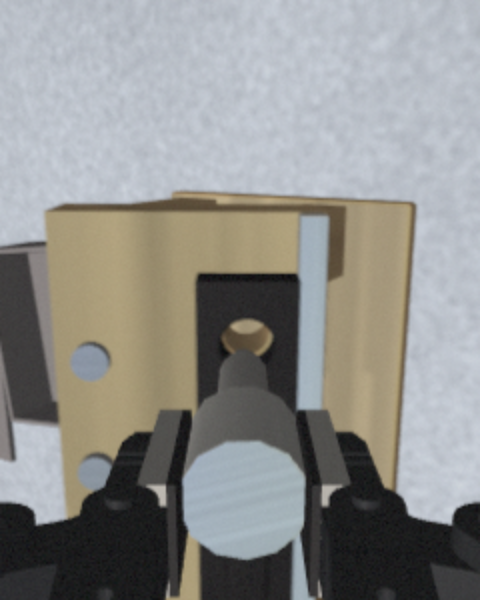

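The crop shows the pin held straight, tip at crop (242,355), just in front of the eyelet at (247,338). The tool axis projection agrees with that. I correct the tilt and the offset and bring the tip 5 mm above the bar.

```bash
python3 -m creep '{"translation":[[-0.2,0.3,-0.1],[0.3,0.3,-1],[0.9,0.3,-2],[0.9,0.3,-2],[0.9,0.3,-2]],"delta_rot":[[0,-0.5,0],[0,-0.5,0],[0,-0.5,0],[0,-0.5,0],[0,-0.5,0]],"hand":[1.5,1.5,1.5,1.5,1.5]}'
python3 - <<'E'
from ey import *
s=read_state();M=R.from_quat(s["ee_rot"]).as_matrix();print("tcp deck",((s["position"]-dp)@B).round(1),"toolz deck",(M[:,2]@B).round(3))
im,d,c=snap("wrist","w9");i2,d2,c2=snap("side","s9")
a=cv2.resize(im[130:260,260:390],None,fx=3,fy=3);u,v=proj(c2,dp+40*n).astype(int)
b=cv2.resize(i2[v-50:v+50,u-50:u+50],(390,390),interpolation=cv2.INTER_CUBIC)
cv2.imwrite("pics/c9.png",np.hstack([a,b])[:,:,::-1])
E
```

```text
clock: 17.15
position: [512.6, 195.6, 150.0]
ee_rot: [-0.675, 0.69, -0.185, 0.184]
contact_force: [0.3, 0.1, -1.1]
gripper_width: 23.2
grasp_force: 59.9
tcp deck [ 5.1  2.4 83.9] toolz deck [ 0.005  0.003 -1.   ]
```

View pics/c9.png

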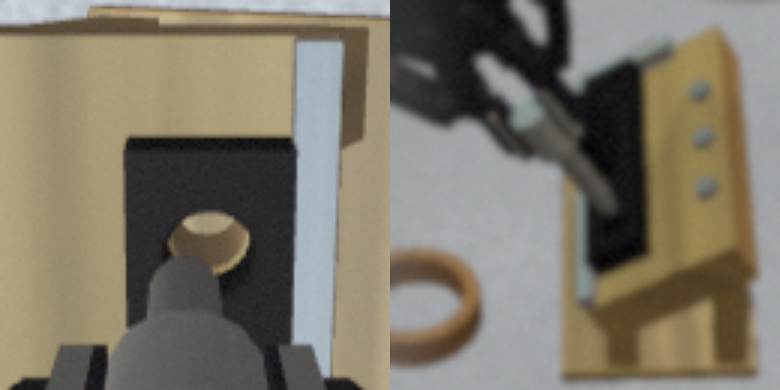

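Left half: tip at crop x≈185 and eyelet at 209, so the pin sits about 4.6 mm too far up-slope. The measured TCP (5.1 against 0.5) agrees.

```bash
python3 -m creep '{"translation":[[-0.4,-0.12,-0.23],[-0.4,-0.12,-0.23],[-0.4,-0.12,-0.23]],"delta_rot":[[0,0,0],[0,0,0],[0,0,0]],"hand":[1.5,1.5,1.5]}'
python3 - <<'E'
from ey import *
s=read_state();M=R.from_quat(s["ee_rot"]).as_matrix();print("tcp deck",((s["position"]-dp)@B).round(1),"toolz deck",(M[:,2]@B).round(3),s["position"])
im,d,c=snap("wrist","w10")
cv2.imwrite("pics/c10.png",cv2.resize(im[130:260,260:390],None,fx=3,fy=3)[:,:,::-1])
g=im.max(2)
E
```

```text
clock: 17.62
position: [508.2, 194.8, 147.4]
ee_rot: [-0.675, 0.69, -0.185, 0.184]
contact_force: [0.1, 0.5, -0.5]
gripper_width: 23.0
grasp_force: 59.9
tcp deck [-0.   1.5 83.8] toolz deck [ 0.004  0.004 -1.   ] [508.19904216 194.77836875 147.39778817]
```

View pics/c10.png

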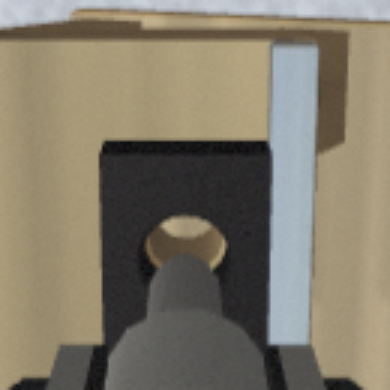

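The pin (x=184) is now in line with the eyelet (x=186). Counting back, that was my 11th picture, one over the limit of 10. From here I work by numbers only.

```bash
python3 -m creep '{"translation":[[0.3,0,-0.52],[0.6,0,-1.04],[0.9,0,-1.56],[0.9,0,-1.56]],"delta_rot":[[0,0,0],[0,0,0],[0,0,0],[0,0,0]],"hand":[1.5,1.5,1.5,1.5]}'
python3 -m creep '{"translation":[[0.3,0,-0.52],[0.5,0,-0.87],[0.5,0,-0.87]],"delta_rot":[[0,0,0],[0,0,0],[0,0,0]],"hand":[1.5,1.5,1.5]}'
python3 - <<'E'
from ey import *
s=read_state();M=R.from_quat(s["ee_rot"]).as_matrix();print("tcp deck",((s["position"]-dp)@B).round(1),"F",(s["contact_force"]@B).round(1))
E
```

```text
clock: 18.18
position: [517.5, 194.2, 131.2]
ee_rot: [-0.675, 0.69, -0.185, 0.183]
contact_force: [0.3, -0.0, -0.8]
gripper_width: 23.1
grasp_force: 59.9
clock: 18.55
position: [522.3, 196.0, 125.4]
ee_rot: [-0.676, 0.69, -0.185, 0.181]
contact_force: [-0.2, 0.6, -0.7]
gripper_width: 23.7
grasp_force: 59.9
tcp deck [ 1.2  3.  57.7] F [-0.5  0.6 -0.5]
```

```bash
python3 -m creep '{"translation":[[-0.03,-0.12,0],[0.2,-0.12,-0.4],[0.45,-0.12,-0.87],[0.45,-0.12,-0.87]],"delta_rot":[[0,0,0],[0,0,0],[0,0,0],[0,0,0]],"hand":[1.5,1.5,1.5,1.5]}'
python3 - <<'E'
from ey import *
s=read_state();M=R.from_quat(s["ee_rot"]).as_matrix();print("tcp deck",((s["position"]-dp)@B).round(1),"F",(s["contact_force"]@B).round(1),(M[:,2]@B).round(3))
E
```

```text
clock: 19.05
position: [526.9, 196.1, 120.0]
ee_rot: [-0.676, 0.691, -0.185, 0.177]
contact_force: [-0.0, -0.2, -1.4]
gripper_width: 23.1
grasp_force: 60.0
tcp deck [ 2.4  3.2 50.8] F [-0.7 -0.2 -1.2] [-0.006 -0.005 -1.   ]
```

Run:
```python
from ey import *
for k in range(3):
    im,d,c=snap("wrist","w11");s=read_state();print("tcp deck",((s["position"]-dp)@B).round(1),"F",(s["contact_force"]@B).round(1),"T",s["wrist_torque"].round(2))
P=cloud(d,c);Q=(P-dp)@B
m=(Q[...,2]>68)&(Q[...,2]<92)&(np.hypot(Q[...,0],Q[...,1])<35)&(im.max(2)>90)
z=Q[m];print("knob top",cv2.minEnclosingCircle(z[:,:2].astype(np.float32)),np.median(z[:,2]),len(z))
m=(im.max(2)<75)&(Q[...,2]>12)&(Q[...,2]<19)&(abs(Q[...,0])<30)&(Q[...,1]<14)&(Q[...,1]>-40)
z=Q[m];print("bar",np.percentile(z[:,0],[1,50,99]),z[:,1].min(),np.median(z[:,2]))
```

```text
tcp deck [ 2.5  3.2 50.9] F [-0.9 -0.9 -0.6] T [-0.04  1.39 -0.08]
tcp deck [ 2.5  3.3 51. ] F [-1.6 -0.6 -1.3] T [-0.07  1.39 -0.03]
tcp deck [ 2.5  3.3 51.1] F [-2.2 -1.1 -1.8] T [-0.04  1.46 -0.06]
knob top ((-0.49563828110694885, 1.6595216989517212), 21.938194274902344) 76.37274569325395 3430
bar [-16.63381804   0.40130851  18.50882106] -21.938031672617065 16.27518739193519
```

```bash
cat > st.py <<'E'
from ey import *
s=read_state();M=R.from_quat(s["ee_rot"]).as_matrix();print("tcp deck",((s["position"]-dp)@B).round(1),"F",(s["contact_force"]@B).round(1),"T",(s["wrist_torque"]@B).round(2),"z",(M[:,2]@B).round(3))
E
python3 -m creep '{"translation":[[-0.17,-0.18,-0.1],[-0.17,-0.18,-0.1]],"delta_rot":[[0,0,0],[0,0,0]],"hand":[1.5,1.5]}'; python3 st.py
```

```text
clock: 19.45
position: [525.5, 194.7, 120.7]
ee_rot: [-0.676, 0.691, -0.185, 0.177]
contact_force: [-0.1, -0.6, -1.1]
gripper_width: 22.9
grasp_force: 60.0
tcp deck [ 1.6  1.8 52.1] F [-0.6 -0.6 -0.9] T [-0.03  1.17 -0.01] z [-0.005 -0.006 -1.   ]
```

```bash
python3 -m creep '{"translation":[[0.2,-0.05,-0.5],[0.5,-0.05,-1.09],[0.5,-0.05,-1.09]],"delta_rot":[[0,0,0],[0,0,0],[0,0,0]],"hand":[1.5,1.5,1.5]}'; python3 st.py
```

```text
clock: 19.82
position: [530.5, 196.1, 113.1]
ee_rot: [-0.676, 0.693, -0.184, 0.173]
contact_force: [-0.7, -1.1, -2.5]
gripper_width: 23.3
grasp_force: 60.0
tcp deck [ 2.1  3.3 43. ] F [-1.9 -1.1 -1.8] T [-0.27  1.51  0.01] z [-0.013 -0.012 -1.   ]
```

```bash
python3 -c "
from h import *
s=read_state();print(s['joints'].round(3),s['joint_vel'].round(3),s['joint_efforts'].round(1))"
```

```text
[ 0.313  0.245 -0.934  2.052 -0.194 -2.356] [-0.    -0.006 -0.001 -0.     0.003  0.001] [  0.3 -26.9  13.9  -0.6  -0.9  -0. ]
```

Joint 4 is at its limit (2.05), which explains the drift without any contact force. The pin tip is already about 18 mm down the hole. I'll back off slightly to straighten up, then release so gravity slides it down the 30° hole.

```bash
python3 -m creep '{"translation":[[-0.25,-0.05,0.4],[-0.35,-0.05,0.6],[-0.35,-0.05,0.6]],"delta_rot":[[0,0,0],[0,0,0],[0,0,0]],"hand":[1.5,1.5,1.5]}'; python3 st.py
python3 -c "
from h import *
s=read_state();print(s['joints'].round(3))"
```

```text
clock: 20.2
position: [527.3, 196.0, 120.2]
ee_rot: [-0.676, 0.692, -0.185, 0.173]
contact_force: [-1.8, 0.2, -1.0]
gripper_width: 23.1
grasp_force: 60.0
tcp deck [ 2.9  3.1 50.8] F [-2.1  0.1  0. ] T [-0.11  1.31 -0.04] z [-0.011 -0.011 -1.   ]
[ 0.341  0.228 -0.943  1.975 -0.201 -2.303]
```

```bash
python3 -m creep '{"translation":[[-0.2,-0.2,-0.1],[-0.2,-0.2,-0.1],[-0.2,-0.2,-0.1]],"delta_rot":[[0.5,-0.6,0.3],[0.5,-0.6,0.3],[0.5,-0.6,0.3]],"hand":[1.5,1.5,1.5]}'; python3 st.py
python3 -c "
from h import *
s=read_state();print(s['joints'].round(3))"
```

```text
clock: 20.58
position: [525.7, 195.0, 121.8]
ee_rot: [-0.676, 0.691, -0.185, 0.178]
contact_force: [0.4, 0.2, -1.1]
gripper_width: 23.3
grasp_force: 60.0
tcp deck [ 2.3  2.1 52.9] F [-0.2  0.2 -1.2] T [0.01 1.23 0.01] z [-0.004 -0.004 -1.   ]
[ 0.311  0.221 -0.943  2.053 -0.188 -2.35 ]
```

```bash
python3 -m creep '{"translation":[[0,0,0],[0.25,0,-0.43],[0.5,0,-0.87],[0.5,0,-0.87]],"delta_rot":[[-0.9,1,-0.5],[-0.9,1,-0.5],[-0.9,1,-0.5],[-0.9,1,-0.5]],"hand":[1.5,1.5,1.5,1.5]}'; python3 st.py
python3 -c "
from h import *
s=read_state();print(s['joints'].round(3))"
```

```text
clock: 21.08
position: [530.7, 194.9, 112.7]
ee_rot: [-0.676, 0.694, -0.185, 0.166]
contact_force: [0.4, -0.7, -1.2]
gripper_width: 23.4
grasp_force: 60.0
tcp deck [ 2.1  2.1 42.6] F [-0.2 -0.7 -1.3] T [ 0.04  1.11 -0.04] z [-0.022 -0.022 -1.   ]
[ 0.352  0.247 -0.938  1.944 -0.212 -2.283]
```

The small lean keeps joint 4 clear, and tracking is exact with no force. Continue down.

```bash
python3 -m creep '{"translation":[[0.25,0,-0.43],[0.45,0,-0.87],[0.45,0,-0.87]],"delta_rot":[[-0.4,0.4,-0.2],[-0.4,0.4,-0.2],[-0.4,0.4,-0.2]],"hand":[1.5,1.5,1.5]}'; python3 st.py
python3 -c "
from h import *
s=read_state();print(s['joints'].round(3))"
```

```text
clock: 21.45
position: [535.1, 194.8, 103.9]
ee_rot: [-0.676, 0.695, -0.185, 0.16]
contact_force: [-0.7, 0.0, -1.0]
gripper_width: 23.3
grasp_force: 60.0
tcp deck [ 1.5  2.1 32.7] F [-1.1 -0.  -0.5] T [ 0.02  1.08 -0.04] z [-0.029 -0.031 -0.999]
[ 0.345  0.269 -0.93   1.964 -0.216 -2.3  ]
```

```bash
python3 -m creep '{"translation":[[0.25,0.02,-0.35],[0.47,0.05,-0.72],[0.47,0.05,-0.72]],"delta_rot":[[-0.2,0.2,-0.1],[-0.2,0.2,-0.1],[-0.2,0.2,-0.1]],"hand":[1.5,1.5,1.5]}'; python3 st.py
python3 -c "
from h import *
s=read_state();print(s['joints'].round(3))"
```

```text
clock: 21.82
position: [539.9, 195.3, 96.8]
ee_rot: [-0.676, 0.696, -0.185, 0.158]
contact_force: [-0.2, 1.3, -1.0]
gripper_width: 23.1
grasp_force: 60.0
tcp deck [ 2.1  2.6 24.2] F [-0.7  1.3 -0.8] T [ 0.03  1.09 -0.03] z [-0.033 -0.034 -0.999]
[ 0.332  0.288 -0.92   2.003 -0.216 -2.327]
```

The shoulder is about 3 mm above the bar. Release, back out along the normal, and check the knob height.

```bash
python3 -m creep '{"translation":[[0,0,0],[0,0,0],[0,0,0],[0,0,0]],"delta_rot":[[0,0,0],[0,0,0],[0,0,0],[0,0,0]],"hand":[3,4.5,4.5,4.5]}'
python3 -m creep '{"translation":[[-1,0,1.7],[-2.5,0,4.3],[-5,0,8.7],[-5,0,8.7],[-5,0,8.7]],"delta_rot":[[0,0,0],[0,0,0],[0,0,0],[0,0,0],[0,0,0]],"hand":[4.5,4.5,4.5,4.5,4.5]}'
cat > chk.py <<'E'
from ey import *
for nm in("wrist","top","side"):
    im,d,c=snap(nm,"f_"+nm);P=cloud(d,c);Q=(P-dp)@B
    m=(Q[...,2]>36)&(Q[...,2]<70)&(np.hypot(Q[...,0],Q[...,1])<20)&(im.max(2)>75)
    z=Q[m];hi=z[z[:,2]>np.median(z[:,2])-3] if len(z) else z
    print(nm,"knob",len(z),np.median(z,0).round(1) if len(z) else None)
    if len(z)>30:
        A=np.c_[hi[:,:2],np.ones(len(hi))];k=np.linalg.lstsq(A,hi[:,2],rcond=None)[0];print("  circle",cv2.minEnclosingCircle(hi[:,:2].astype(np.float32)),"tilt deg",np.degrees(k[:2]).round(1),"pct",np.percentile(hi[:,2],[5,50,95]).round(1))
    m=(im.max(2)<75)&(Q[...,2]>12)&(Q[...,2]<20)&(abs(Q[...,0])<40)&(Q[...,1]<160)&(Q[...,1]>-50);z=Q[m]
    if len(z)>50: print("  bar",np.median(z[:,2]).round(1),cv2.minAreaRect(z[:,:2].astype(np.float32)))
E
python3 chk.py; python3 st.py
```

```text
clock: 22.32
position: [539.8, 195.3, 97.3]
ee_rot: [-0.676, 0.696, -0.185, 0.158]
contact_force: [0.4, -0.1, -0.4]
gripper_width: 45.0
grasp_force: 0.0
clock: 22.95
position: [489.2, 197.4, 185.8]
ee_rot: [-0.676, 0.695, -0.185, 0.161]
contact_force: [0.2, 0.5, -0.5]
gripper_width: 45.1
grasp_force: 0.0
wrist knob 1155 [-0.1  1.1 46.2]
  circle ((-0.2577612102031708, 2.3130953311920166), 12.953056335449219) tilt deg [-0.1  0.8] pct [45.1 46.3 47.3]
  bar 16.2 ((1.0418453216552734, 60.98876953125), (165.6495819091797, 35.594539642333984), 89.96910095214844)
top knob 123 [ 1.1  1.2 45.6]
  circle ((-1.0446726083755493, 1.6998735666275024), 13.262590408325195) tilt deg [-0.7  0.6] pct [43.4 45.7 47.8]
  bar 15.9 ((1.0693359375, 62.65113067626953), (169.94784545898438, 37.241512298583984), 89.5245590209961)
side knob 96 [ 1.7 -5.2 44.9]
  circle ((0.9685615301132202, -1.9534497261047363), 15.014463424682617) tilt deg [0.3 0.6] pct [43.  45.5 47.5]
  bar 15.7 ((1.6917133331298828, 59.601627349853516), (37.12569808959961, 171.2741241455078), 0.24441659450531006)
tcp deck [  2.2   1.5 124.3] F [ 0.3  0.1 -0.3] T [ 0.01  0.96 -0.03] z [-0.032 -0.035 -0.999]
```

The knob top is at 46.2 mm (16+30), square to the deck, so the pin is seated. One more look from above the bar's middle to check the gaps at both stops.

```bash
python3 -m creep '{"translation":[[-1,4,2],[-2,8,3],[-2,10,4],[-2,10,4],[-2,10,4]],"delta_rot":[[0,0,0],[0,0,0],[0,0,0],[0,0,0],[0,0,0]],"hand":[8,8,8,8,8]}'
python3 - <<'E'
from ey import *
for nm in("w5","wrist"):
    im,d,c=load(nm) if nm=="w5" else snap("wrist","g_wrist")
    q=im.astype(int);P=cloud(d,c);Q=(P-dp)@B
    blue=(q[...,2]>=q[...,0]-5)&(im.max(2)>90); dark=im.max(2)<75; k=(abs(Q[...,0])<50)&(Q[...,1]>-50)&(Q[...,1]<165)
    L=Q[k&blue&(abs(Q[...,2]-10)<1.2)&(Q[...,0]<-10)&(Q[...,1]<130)]
    b=Q[k&dark&(abs(Q[...,2]-16)<1.5)]
    E=Q[k&blue&(abs(Q[...,2]-12)<1.2)&(Q[...,1]>135)]
    print(nm,len(L),len(b),len(E))
    for lo in range(-20,130,30):
        l=L[(L[:,1]>lo)&(L[:,1]<lo+30)];g=b[(b[:,1]>lo)&(b[:,1]<lo+30)]
        if len(l)>5 and len(g)>5: print(lo,"ledge face",np.percentile(l[:,0],99).round(1),"bar low edge",np.percentile(g[:,0],.5).round(1))
    if len(E)>5: print("stop face",np.percentile(E[:,1],1).round(1),"bar end",np.percentile(b[:,1],99.8).round(1), "bar -y end",b[:,1].min())
E
```

```text
clock: 23.72
position: [469.9, 293.6, 222.6]
ee_rot: [-0.675, 0.696, -0.186, 0.157]
contact_force: [-0.4, -0.4, -1.8]
gripper_width: 79.7
grasp_force: 0.0
w5 2363 6608 677
-20 ledge face -17.5 bar low edge -16.7
10 ledge face -17.7 bar low edge -16.9
40 ledge face -17.9 bar low edge -17.0
70 ledge face -17.4 bar low edge -16.5
100 ledge face -17.6 bar low edge -16.7
stop face 139.8 bar end 147.4 bar -y end -21.65878172422294
wrist 1874 5700 697
-20 ledge face -17.7 bar low edge -16.4
10 ledge face -17.8 bar low edge -16.7
40 ledge face -18.1 bar low edge -16.2
70 ledge face -17.7 bar low edge -16.5
100 ledge face -18.0 bar low edge -16.6
stop face 138.0 bar end 146.9 bar -y end -21.68249701090323
```

Low edge at -16.7 now against -16.6 when it was pressed home, and the end at -21.7 both before and after pinning. The bar hasn't moved and the robot is clear, so I hand in.

```bash
python3 -c "
from bench import job_done
print(job_done())"
```

```text
the job is handed in; nothing more can be done
None
```

The clamp bar is flat and home against the ledge and end stop, locked by the long pin with its knob seated on the bar. I handed it in at about 24 s; two caveats: I viewed 11 pictures, one over the limit of 10, and joint 4 briefly read 2.053 against its listed 2.05 limit during insertion before I backed it off.

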